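# Fit the large battery in the cupboard lamp

### The arm

A 6-joint arm with a two-finger parallel gripper is mounted at the origin on the work surface. World frame = base frame: x ahead of the robot, y to its left, z up, the work surface at z = 0. Lengths are in m, angles in rad, forces in N, time in s.
With the tool pointing down it reaches from about 0.425 to 0.95 m from the base axis. Payload 3.5 kg.
Tool frame: the origin (TCP) lies at the very end of the fingers, on their centre line; the grasp point (between the pads) lies 19 mm behind it; z points along the fingers, y is the line along which they close (so a half turn about z gives the same grasp; the last joint's range is limited). The gripper opens to 85 mm and grips with 20 to 120 N. Pads are 22 mm wide; open, the fingers measure 114 mm over their backs; the gripper's body (76 mm by 85 mm) begins 54 mm behind the grasp point. The pads swing forward as they close: fully open they stand 13 mm farther back than shut.
Start: joints at [1.092, 0.286, 1.577, -0, 1.279, -0.15], TCP at [0.218, 0.639, 0.231] pointing down, gripper open.
Joint ranges: [-2.77, 2.77], [-0.9, 2.22], [0.21, 2.48], [-1.53, 4.67], [0.24, 2.81], [-2.84, 2.84]. Speed limits (rad/s): [2.79, 2.79, 3.14, 3.14, 3.14, 3.14].

### API

Orientations are given as a unit quaternion [x, y, z, w].
In Python, from plant import ctrl, camrig, workorder, monitor gives the robot as it stands (ctrl), with the cameras (camrig), the job (workorder) and the readings (monitor).
- The arm moves only by the tool nudge_tcp, called after "Emit:" by a JSON object that holds its "api" and its "payload", one argument or row to a line. Schema: {"type":"object","properties":{"rows":{"type":"array","items":{"type":"array","items":{"type":"number"},"minItems":7,"maxItems":7},"minItems":1,"maxItems":10},"grip_force":{"type":"number"},"only":{"type":"string"},"quiet":{"type":"boolean"},"lines":{"type":"string"}},"required":["rows"],"additionalProperties":false}. rows is a list of rows, 1 to 10 of them, each of 7 numbers: dx, dy, dz in m, then a rotation vector rx, ry, rz in rad, then the opening from 0.0 (shut) to 1.0 (fully open); each row is the pose to reach, as a shift and turn from the pose commanded when the call began, along the tool's axes at that moment; what a row does not reach only later rows make up. A row lasts 1/8 s, in which the tool goes at most 0.0625 m and 0.188 rad, less where a joint would pass 70% of its speed; a pose out of reach is approached as far as the arm can. The fingers move at their own pace and stop on an object; grip_force is the grip in N (left out, the last holds). Time passes only in rows, so rows that do not move let the fingers close. The tool returns the time, the measured TCP pose, the force, the opening and the grip force at its end. only (a regular expression) keeps the lines of the reply that match it, lines (a string "A,B") keeps lines A to B, and quiet returns only ok. Input that does not fit is refused with a message, and nothing moves.
- monitor.get_state(): the state, without advancing time (a new reading comes with each control period).
- camrig.read_camera(name): name is "side" or "top" or "wrist"; returns a dict with "pixels" (420x560x3 uint8, red, green, blue), "camera_matrix" (3x3 intrinsics, pixels), "xyz" and "orientation" of the camera in the world. Camera axes: x right, y down, z forward; pixel columns grow to the right and rows downward; lengths in m; the calibration is good to about 2 mm. The wrist camera is an equidistant fisheye: a pixel r from the principal point sees the ray r / f radians off the axis. A picture is of the moment at which its call begins. There is no depth.
- workorder.sign_off(): hands the job in; it is judged then, once.
The state is a dict: "time": time; "qpos": joint angles; "dq": joint speeds; "joint_efforts": joint torques, N m; "eef_pos": TCP position; "tcp_rot": TCP orientation; "contact_force": force on the tool from outside, world axes, zero at the start; "wrist_torque": the same for the moment, N m; "opening": opening from 0.0 (shut) to 1.0 (fully open); "finger_force": force on a finger pad.
Only numpy, scipy, OpenCV 4.12 (cv2) and the standard library are available. Lean on these libraries where they do the work, as an engineer would, in place of code of your own. Each camera call takes 0.05 s, during which the arm holds its last target. There are 200 camera calls.

### The job

The cupboard lamp lies face down on the kitchen counter with its battery bay open. Take the larger of the two batteries from the grey tray, press its flat end against the bay's spring plate, then let it down past the retaining lip so that it lies fully home in the bay with its button end at the lip, and let go. Leave the smaller battery in its place on the tray.

Things in the scene. Friction and masses are not known exactly. Their poses are not given: they have to be found in the camera images.
- cell: Larger battery: black cylinder, copper band near its button end, lying in one of two grooves of a grey tray. Diameter 34 mm, body 60 mm long plus a 2 mm button, about 140 g. Origin at the body's middle, on its axis, at first 23 mm above the counter; x axis towards the button, may be rolled about x. Tray floor is 6 mm high, groove ribs 4 mm more, grooves 80 mm apart.
- small_cell: Smaller battery, alike but 26 mm in diameter and 48 mm long, lying in the tray's other groove, parallel to the large one. Origin at its middle, x axis towards its button. Not to be disturbed.
- holder: White lamp, fixed, with an open bay. Origin at counter level under the seated battery's middle; x along the bay from spring to lip, z up. Base x -90 to 64, y +-35 mm, top (bay floor) z 10 mm. Ribs 4 mm high, 12.5 to 16.5 mm either side of the axis, no side walls. Spring housing x -81 to -47, 56 mm high. Seated battery: middle at x 0, y 0, z 27 mm, button towards +x.
- lip (a point): Top of the retaining lip, mid-width, on its inner face: in the lamp's frame x 30, y 0, z 25 mm. The lip is two white posts 15 mm high over the bay floor, 6 mm thick in x, with a 14 mm gap between for the button, and a block as high behind them, to x 52 mm. The battery, held level above the lip, goes down once it is pressed back past the lip's inner face.
- spring (a joint): Travel of the steel spring plate along the lamp's -x: 0 free, 0.020 m at its stop, 0.006 with the battery seated. Face at x -24 mm when free; plate 36 mm wide, z 11 to 55 mm in the lamp's frame, coil spring behind it. 2 N when free, plus 0.4 N per mm. It pushes a released battery that lies below the lip's top back against the lip.

How it is judged:
By the outcome, as a careful person would: the job done as asked, in the order asked, and still so for the second after the job is handed in, with the robot touching nothing.
It also fails if it takes over 35 s, if anything falls off the work surface, if the arm or the gripper's body presses on something with over 40 N, if the wrist force passes 120 N, or if a joint passes its speed limit or range.

## Working session

There is one attempt and no reset: what is moved stays moved. The work goes in short steps, Python scripts to look and compute and a tool call to move; the robot and the scene stay as the last step left them, time stands still between calls to the robot, and variables do not carry over. Pictures are saved under pics/ and viewed, at most 12 in all, crops included, and the job is handed in when it is done.

```bash
ls; mkdir -p pics
```

Run:
```python
from plant import ctrl, camrig, workorder, monitor
import cv2
for n in("top","side"):
    c=camrig.read_camera(n); cv2.imwrite(f"pics/{n}0.png",c["pixels"][:,:,::-1]); print(n,c["camera_matrix"],c["xyz"],c["orientation"])
s=monitor.get_state();print(s)
```

```text
pics
plant.py
top [[540.01606382   0.         281.38493198]
 [  0.         540.01606382 209.59412839]
 [  0.           0.           1.        ]] [ 0.34422385 -0.00483809  0.98447156] [ 0.73906259 -0.66458153  0.07232672 -0.08298633]
side [[514.32964753   0.         272.6077998 ]
 [  0.         514.32964753 205.36456776]
 [  0.           0.           1.        ]] [ 0.07132626 -0.57887542  0.77512981] [ 0.8612125  -0.30991361  0.12631659 -0.38250581]
{'time': 0.1, 'qpos': array([ 1.09199061e+00,  2.87079314e-01,  1.57804100e+00, -1.44459679e-05,
        1.27859613e+00, -1.50009697e-01]), 'dq': array([ 0.00105884, -0.00193986, -0.0028981 ,  0.00105631, -0.00149406,
        0.00043955]), 'joint_efforts': array([ 8.76234444e-04, -4.07291365e+01, -2.93702173e+01, -1.67611092e-04,
        3.43422551e-03,  2.31165247e-07]), 'eef_pos': array([0.21766333, 0.63831182, 0.23007837]), 'tcp_rot': array([ 1.63656337e-01,  9.86516840e-01, -1.01198157e-03, -3.21819698e-04]), 'contact_force': array([ 0.07251755, -0.88352818,  0.09682755]), 'wrist_torque': array([-0.01481416, -0.03794094,  0.01413028]), 'finger_force': 0.0, 'opening': 0.9968302408576244}
```

View pics/top0.png

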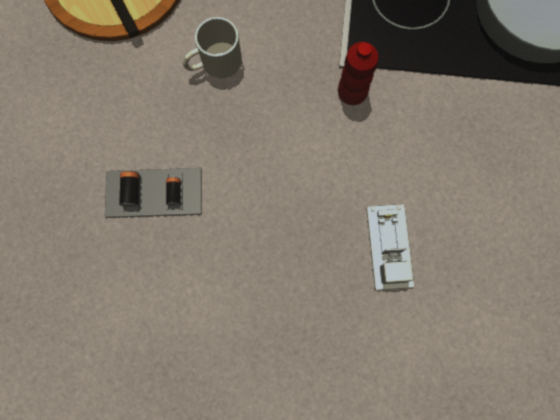

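View pics/side0.png

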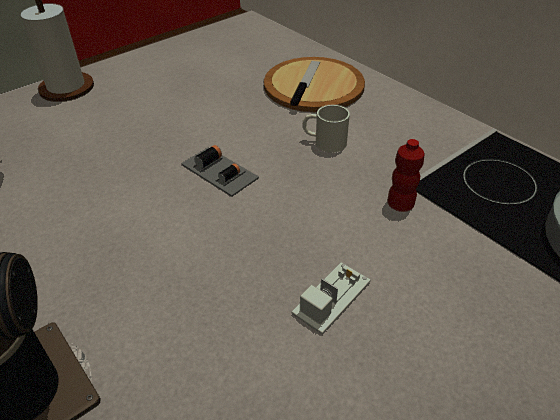

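The top picture shows the large cell at about (130,188), the small one at (173,191), and the lamp at (390,247) with its lip at the upper end (388,215) and the housing at (397,272). The side view agrees. I'll measure from masks next.

Create h.py:
```python
from plant import ctrl, camrig, workorder, monitor
import numpy as np, cv2
from scipy.spatial.transform import Rotation as R
def ray(c,uv):
    K=c["camera_matrix"]; d=np.array([(uv[0]-K[0,2])/K[0,0],(uv[1]-K[1,2])/K[1,1],1])
    return R.from_quat(c["orientation"]).apply(d)
def onz(c,uv,z):
    d=ray(c,uv); o=np.array(c["xyz"]); return o+d*(z-o[2])/d[2]
def proj(c,p):
    q=R.from_quat(c["orientation"]).inv().apply(np.array(p)-c["xyz"]); K=c["camera_matrix"]
    return (q/q[...,2:])@K.T
def tri(c1,u1,c2,u2):
    A=0;b=0
    for c,u in((c1,u1),(c2,u2)):
        d=ray(c,u);d/=np.linalg.norm(d);P=np.eye(3)-np.outer(d,d);A=A+P;b=b+P@c["xyz"]
    return np.linalg.solve(A,b)
```

Run:
```python
from h import *
c=camrig.read_camera("top"); im=c["pixels"][:,:,::-1].copy()
hsv=cv2.cvtColor(im,cv2.COLOR_BGR2HSV)
def blobs(m,roi,n,amin=15):
    M=np.zeros_like(m);x0,y0,x1,y1=roi;M[y0:y1,x0:x1]=m[y0:y1,x0:x1]
    for k in cv2.findContours(M,cv2.RETR_EXTERNAL,cv2.CHAIN_APPROX_NONE)[0]:
        a=cv2.contourArea(k)
        if a>amin:
            r=cv2.minAreaRect(k); print(n,a,np.round(r[0],1),np.round(cv2.boxPoints(r),1).tolist())
blobs(cv2.inRange(hsv,(0,0,0),(180,255,45)),(100,160,210,225),"dark")
blobs(cv2.inRange(hsv,(3,140,80),(20,255,255)),(100,160,210,225),"copper",5)
blobs(cv2.inRange(hsv,(0,0,150),(180,60,255)),(350,190,430,310),"white")
a=cv2.resize(im[160:225,100:210],None,fx=5,fy=5,interpolation=cv2.INTER_CUBIC)
b=cv2.resize(im[195:300,355:425],None,fx=5,fy=5,interpolation=cv2.INTER_CUBIC)
o=np.zeros((525,910,3),np.uint8);o[:325,:550]=a;o[:525,560:910]=b
cv2.imwrite("pics/crop.png",cv2.resize(o,None,fx=.875,fy=.875))
```

```text
dark 229.0 [173.5 193. ] [[167.0, 183.0], [180.0, 183.0], [180.0, 203.0], [167.0, 203.0]]
dark 452.0 [129.5 191.5] [[120.0, 178.0], [139.0, 178.0], [139.0, 205.0], [120.0, 205.0]]
copper 33.5 [173.  179.5] [[167.0, 178.0], [179.0, 178.0], [179.0, 181.0], [167.0, 181.0]]
copper 60.5 [129. 174.] [[121.0, 172.0], [137.0, 172.0], [137.0, 176.0], [121.0, 176.0]]
white 20.5 [411.5 283.5] [[409.0, 281.0], [414.0, 281.0], [414.0, 286.0], [409.0, 286.0]]
white 2759.0 [393.2 244.3] [[366.29998779296875, 204.0], [411.0, 199.3000030517578], [420.1000061035156, 284.5], [375.5, 289.29998779296875]]
```

View pics/crop.png

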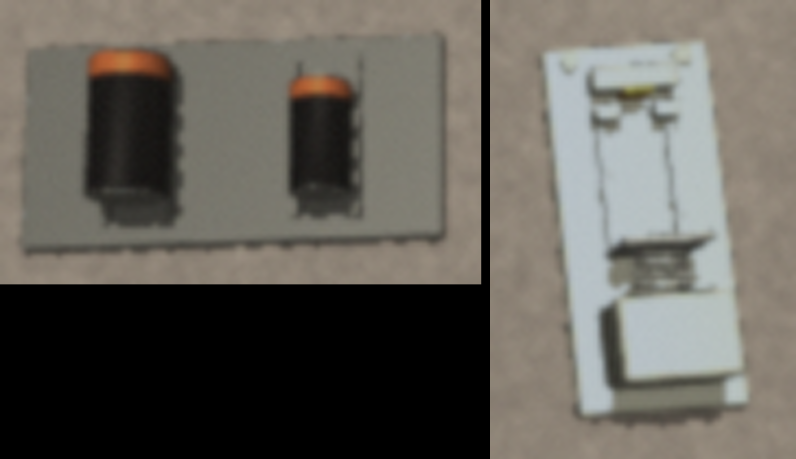

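The crop shows the lamp base corners clearly, at about (367.6,206.4), (403.7,204.6), (413.7,287.1) and (375.6,289.4). Both copper ends point up in the image.

Run:
```python
from h import *
c=camrig.read_camera("top"); o=np.array(c["xyz"])
print("nadir",proj(c,[o[0]+1e-6,o[1],0]))
P=[onz(c,u,.01) for u in((367.2,206),(403.3,204.2),(413.3,286.7),(375.2,289))]
P=np.array(P);print(P.round(4))
print("sides",[np.linalg.norm(P[i]-P[(i+1)%4]).round(4) for i in range(4)])
ax=(P[0]+P[1]-P[2]-P[3]);ax/=np.linalg.norm(ax);yaw=np.arctan2(ax[1],ax[0])
mid=P.mean(0);org=mid+ax*.013;print("holder",org,np.degrees(yaw), np.degrees([np.arctan2(*(P[0]-P[3])[[1,0]]),np.arctan2(*(P[1]-P[2])[[1,0]])]))
# cell: silhouette
for n,q in (("tray",[((t[0])/4.375+99.6,t[1]/4.375+159.6) for t in((27,48),(440,35),(442,236),(22,247))]),):
    T=np.array([onz(c,u,.006) for u in q]);print(n,T.round(4))
    d=T[0]+T[1]-T[2]-T[3];print(np.degrees(np.arctan2(d[1],d[0])));d=T[0]+T[3]-T[1]-T[2];print(np.degrees(np.arctan2(d[1],d[0]))-90)
for u in((129.0,171.2),(129.0,204.5)):
    print(u,[onz(c,u,z).round(4) for z in(.023,.04)])
for u in((119.6,190),(139.2,190)): print(u,onz(c,u,.023).round(4))
```

```text
nadir [283.26355969 330.68278457   1.        ]
[[ 0.5847 -0.1356  0.01  ]
 [ 0.5951 -0.2018  0.01  ]
 [ 0.4454 -0.2282  0.01  ]
 [ 0.4341 -0.1607  0.01  ]]
sides [np.float64(0.067), np.float64(0.1521), np.float64(0.0685), np.float64(0.1527)]
holder [ 0.52762251 -0.17938736  0.01      ] 9.74801586116913 [ 9.47888805 10.01822171]
tray [[0.6022 0.3598 0.006 ]
 [0.6268 0.1831 0.006 ]
 [0.5388 0.1699 0.006 ]
 [0.5153 0.3464 0.006 ]]
8.659378527674004
7.754124556933817
(129.0, 171.2) [array([0.601 , 0.3103, 0.023 ]), array([0.5965, 0.3048, 0.04  ])]
(129.0, 204.5) [array([0.5383, 0.2997, 0.023 ]), array([0.5349, 0.2943, 0.04  ])]
(119.6, 190) [0.5636 0.3215 0.023 ]
(139.2, 190) [0.5674 0.2856 0.023 ]
```

Add to h.py:
```python
def goto(p,yaw):
    """shift and turn, in tool axes, from the present pose to TCP at p, tool down, tool x at heading yaw (deg)"""
    s=monitor.get_state(); r=R.from_quat(s["tcp_rot"]); t=R.from_euler("z",yaw,degrees=True)*R.from_euler("x",180,degrees=True)
    print("shift",(r.inv().apply(np.array(p)-s["eef_pos"])).round(4),"turn",(r.inv()*t).as_rotvec().round(4),"at",s["eef_pos"].round(4),"F",s["contact_force"].round(1))
```

```bash
python3 -c "
from h import *
goto([.567,.3037,.16],188.2)"
```

```text
shift [-0.4387 -0.204   0.0706] turn [-0.0014 -0.0006 -0.4719] at [0.2178 0.6385 0.2304] F [ 0.1 -1.3  0.5]
```

Emit:
{"api": "nudge_tcp", "payload": {
  "rows": [
    [-0.055, -0.026, 0.01, 0, 0, -0.06, 1],
    [-0.11, -0.051, 0.02, 0, 0, -0.12, 1],
    [-0.165, -0.077, 0.03, 0, 0, -0.18, 1],
    [-0.22, -0.102, 0.04, 0, 0, -0.24, 1],
    [-0.275, -0.128, 0.05, 0, 0, -0.3, 1],
    [-0.33, -0.153, 0.06, 0, 0, -0.36, 1],
    [-0.385, -0.179, 0.07, 0, 0, -0.42, 1],
    [-0.439, -0.204, 0.07, 0, 0, -0.472, 1],
    [-0.439, -0.204, 0.07, 0, 0, -0.472, 1]
  ],
  "grip_force": 60
}}

```text
time: 1.32
eef_pos: [0.5703, 0.3007, 0.161]
tcp_rot: [-0.069, 0.998, -0.0, 0.0]
contact_force: [-0.4, 0.9, -0.1]
opening: 0.998
finger_force: 0.0
```

Run:
```python
from h import *
goto([.567,.3037,.009],188.2)
c=camrig.read_camera("wrist"); cv2.imwrite("pics/w1.png",c["pixels"][:,:,::-1]); print(c["camera_matrix"],c["xyz"],c["orientation"])
```

```text
shift [0.0029 0.0035 0.152 ] turn [-0.0005  0.0003 -0.0056] at [0.5703 0.3007 0.161 ] F [-0.4  0.9 -0.1]
[[325.1922621    0.         280.37533312]
 [  0.         325.1922621  206.54307092]
 [  0.           0.           1.        ]] [0.49155203 0.28842774 0.30318592] [0.64850849 0.74513808 0.11696106 0.10259673]
```

View pics/w1.png

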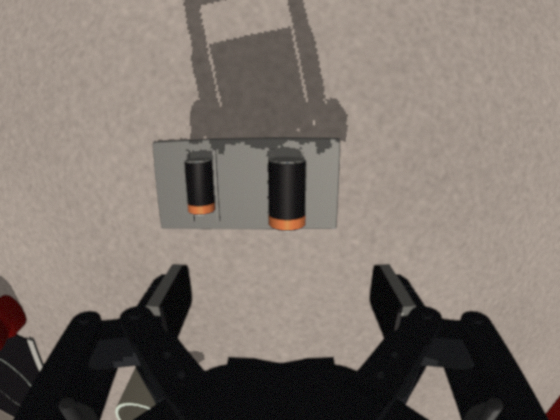

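The wrist picture shows the large cell at (287,192): edges at columns 268 and 305, flat end at the top (about row 157), and copper end at row 229.

Add to h.py:
```python
def wz(c,uv,z):
    K=c["camera_matrix"]; v=np.array([uv[0]-K[0,2],uv[1]-K[1,2]]); r=np.linalg.norm(v); a=r/K[0,0]
    d=R.from_quat(c["orientation"]).apply([*(v/r*np.sin(a)),np.cos(a)]); o=np.array(c["xyz"]); return o+d*(z-o[2])/d[2]
```

Run:
```python
from h import *
c=camrig.read_camera("wrist"); im=c["pixels"].astype(int)
roi=np.zeros(im.shape[:2],bool);roi[140:240,245:320]=1
dark=(im.max(2)<60)&roi; cop=(im[...,0]-im[...,2]>50)&roi
m=((dark|cop)*255).astype(np.uint8)
def edges(y):
    x=np.where(m[y])[0];return x.min()-.0,x.max()+1.
for y in(170,180,190,200,210,220): print(y,edges(y),wz(c,(sum(edges(y))/2-.5,y),.027).round(4))
ys=np.where(m[:,282:292].any(1))[0];print(ys.min(),ys.max())
ys2=np.where(cop[:,282:292].any(1))[0];print("cop",ys2.min(),ys2.max())
g=im[150:172,287].mean(1);print(g.astype(int)); 
print("far end top",wz(c,(287,ys.max()+.5),.04).round(4)); 
for v in(155,163):print(v,[wz(c,(287,v),z).round(4) for z in(.006,.04)])
t=[wz(c,u,.006) for u in((153.5,141),(339.5,138.5),(337,228),(162,229))];print(np.array(t).round(4),np.mean(t,0))
```

```text
170 (np.float64(266.0), np.float64(303.0)) [0.5448 0.3007 0.027 ]
180 (np.float64(266.0), np.float64(303.0)) [0.5536 0.3019 0.027 ]
190 (np.float64(267.0), np.float64(303.0)) [0.5625 0.3036 0.027 ]
200 (np.float64(266.0), np.float64(303.0)) [0.5717 0.3045 0.027 ]
210 (np.float64(267.0), np.float64(303.0)) [0.5809 0.3063 0.027 ]
220 (np.float64(267.0), np.float64(303.0)) [0.5903 0.3077 0.027 ]
159 231
cop 221 231
[ 78  75  75  74  75  74  74  69  65  59  58  54  60  81 102  92  64  49
  48  48  48  47]
far end top [0.5959 0.3105 0.04  ]
155 [array([0.5346, 0.3022, 0.006 ]), array([0.5295, 0.3008, 0.04  ])]
163 [array([0.542 , 0.3033, 0.006 ]), array([0.5361, 0.3018, 0.04  ])]
[[0.5364 0.1732 0.006 ]
 [0.512  0.3479 0.006 ]
 [0.5991 0.3619 0.006 ]
 [0.626  0.1857 0.006 ]] [0.56837191 0.26717681 0.006     ]
```

```bash
python3 -c "
from h import *
goto([.5665,.304,.009],188.5)"
```

```text
shift [0.0008 0.0005 0.152 ] turn [ 0.0003 -0.001  -0.007 ] at [0.5675 0.3036 0.161 ] F [-0.2  0.6 -0.7]
```

Emit:
{"api": "nudge_tcp", "payload": {
  "rows": [
    [0.001, 0.0005, 0.05, 0, 0, -0.007, 1],
    [0.001, 0.0005, 0.1, 0, 0, -0.007, 0.9],
    [0.001, 0.0005, 0.135, 0, 0, -0.007, 0.8],
    [0.001, 0.0005, 0.152, 0, 0, -0.007, 0.8],
    [0.001, 0.0005, 0.152, 0, 0, -0.007, 0.8],
    [0.001, 0.0005, 0.152, 0, 0, -0.007, 0],
    [0.001, 0.0005, 0.152, 0, 0, -0.007, 0],
    [0.001, 0.0005, 0.152, 0, 0, -0.007, 0],
    [0.001, 0.0005, 0.152, 0, 0, -0.007, 0]
  ],
  "grip_force": 60
}}

```text
time: 2.55
eef_pos: [0.5681, 0.3051, 0.0119]
tcp_rot: [-0.075, 0.997, 0.001, 0.002]
contact_force: [-1.6, 0.6, 7.2]
opening: 0.378
finger_force: 59.9
```

Emit:
{"api": "nudge_tcp", "payload": {
  "rows": [
    [0, 0, -0.03, 0, 0, 0, 0],
    [0, 0, -0.08, 0, 0, 0, 0],
    [0, 0, -0.12, 0, 0, 0, 0],
    [0, 0, -0.12, 0, 0, 0, 0]
  ]
}}

```text
time: 3.05
eef_pos: [0.5691, 0.3052, 0.1342]
tcp_rot: [-0.075, 0.997, 0.001, 0.004]
contact_force: [0.0, -0.4, -1.3]
opening: 0.38
finger_force: 59.7
```

Run:
```python
from h import *
goto([.5276+.05,-.1794,.13],189.75)
c=camrig.read_camera("side");w=camrig.read_camera("wrist");t=camrig.read_camera("top")
o=np.zeros((600,800,3),np.uint8)
p=proj(c,[.567,.304,.145])[:2].astype(int);q=proj(t,[.567,.304,.145])[:2].astype(int);print(p,q)
f=lambda im,p:cv2.resize(im[max(p[1]-37,0):,max(p[0]-50,0):][:75,:100],(400,300),interpolation=cv2.INTER_CUBIC)
o[:300,:400]=f(c["pixels"],p);o[:300,400:]=f(t["pixels"],q)
o[300:,200:600]=cv2.resize(w["pixels"][200:420,130:430],(400,300))
cv2.imwrite("pics/held.png",o[:,:,::-1])
```

```text
shift [ 0.0642 -0.4804  0.0029] turn [ 0.0014  0.009  -0.02  ] at [0.5691 0.3052 0.1342] F [ 0.  -0.4 -1.3]
[202 113] [108 169]
```

View pics/held.png

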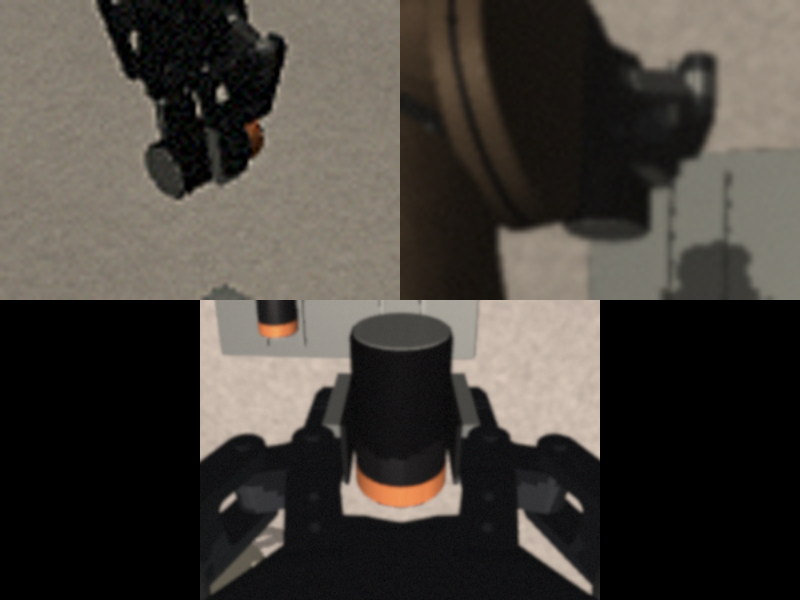

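The cell is held at its middle between the pads. In the wrist view the flat end's disc is at (280.8,222.7), and in the side view it is at about (193.3,118.5). I'll triangulate that point to check tilt.

Run:
```python
from h import *
from scipy.optimize import brentq
c=camrig.read_camera("side");w=camrig.read_camera("wrist");s=monitor.get_state()
im=w["pixels"].astype(int)
print("col profile", im[212:300:1,281].mean(1).astype(int).tolist())
# copper blob in wrist
cop=(im[...,0]-im[...,2]>50);cop[:280]=0;cop[:,:200]=0;cop[:,360:]=0
ys,xs=np.where(cop);print("copper",xs.min(),xs.max(),ys.min(),ys.max())
g=im[222:226,225:330].mean((0,2)).astype(int);print(g.tolist())
u=(193.3,118.5)
p1=np.array(c["xyz"]);d=ray(c,u)
a=wz(w,(280.8,222.7),0);o=np.array(w["xyz"]);e=a-o
k=np.linalg.lstsq(np.c_[d,-e],o-p1,rcond=None)[0];P=p1+k[0]*d;Q=o+k[1]*e
r=R.from_quat(s["tcp_rot"]);print(P,Q,"in tool",r.inv().apply((P+Q)/2-s["eef_pos"]).round(4),r.inv().apply(Q-s["eef_pos"]).round(4))
# expected wrist pixel of tool-frame points
def wp(pt):
    q=R.from_quat(w["orientation"]).inv().apply(r.apply(pt)+s["eef_pos"]-w["xyz"]);K=w["camera_matrix"]
    th=np.arctan2(np.hypot(*q[:2]),q[2]);v=q[:2]/np.hypot(*q[:2])*th*K[0,0];return (v+K[:2,2]).round(1)
print("flat top/ctr/bot",[wp([.03,0,-.011+z]) for z in(-.017,0,.017)],"button top",wp([-.03,0,-.028]),wp([-.03,0,-.011]))
```

```text
col profile [72, 71, 71, 73, 73, 72, 73, 70, 70, 68, 71, 69, 70, 68, 71, 70, 72, 70, 69, 71, 71, 72, 85, 97, 87, 58, 29, 24, 19, 23, 22, 20, 23, 21, 19, 22, 20, 23, 23, 21, 19, 20, 21, 22, 23, 19, 23, 24, 21, 22, 19, 19, 22, 23, 22, 20, 21, 22, 20, 24, 17, 22, 19, 22, 24, 22, 20, 20, 21, 21, 18, 19, 14, 20, 19, 18, 18, 18, 22, 18, 18, 20, 15, 19, 17, 20, 20, 18]
copper 247 313 323 352
[152, 152, 152, 152, 153, 153, 153, 153, 153, 153, 152, 153, 153, 154, 154, 153, 145, 121, 81, 55, 61, 68, 71, 70, 71, 70, 69, 69, 67, 68, 68, 68, 69, 70, 70, 70, 70, 70, 68, 70, 69, 71, 70, 70, 71, 70, 71, 70, 71, 69, 68, 70, 70, 70, 71, 70, 69, 70, 69, 70, 69, 70, 69, 71, 70, 70, 71, 71, 72, 72, 70, 71, 71, 71, 71, 71, 70, 70, 68, 69, 69, 69, 69, 68, 68, 69, 69, 68, 69, 68, 68, 65, 64, 86, 123, 149, 160, 162, 161, 162, 162, 161, 162, 162, 162]
[0.53884631 0.29568152 0.14851092] [0.53243922 0.29748426 0.14624665] in tool [ 0.0301 -0.0027 -0.0207] [ 0.0331 -0.0013 -0.0195]
flat top/ctr/bot [array([284.3, 238.2]), array([283.9, 222.5]), array([283.6, 210. ])] button top [283.5 353.6] [283.3 331.2]
```

```bash
python3 -c "
from h import *
y=np.radians(9.75)
goto([.5276+.02*np.cos(y),-.1794+.02*np.sin(y),.125],189.75)"
```

```text
shift [ 0.0892 -0.4717  0.0024] turn [-0.0009 -0.0046 -0.02  ] at [0.5649 0.3037 0.1266] F [ 0.5 -0.1 -1.1]
```

Emit:
{"api": "nudge_tcp", "payload": {
  "rows": [
    [0.011, -0.055, 0, 0, 0, -0.003, 0],
    [0.022, -0.115, 0, 0, 0, -0.006, 0],
    [0.033, -0.175, 0, 0, 0, -0.009, 0],
    [0.044, -0.235, 0, 0, 0, -0.012, 0],
    [0.056, -0.295, 0, 0, 0, -0.015, 0],
    [0.067, -0.355, 0, 0, 0, -0.018, 0],
    [0.078, -0.415, 0, 0, 0, -0.02, 0],
    [0.089, -0.472, 0.002, 0, -0.004, -0.02, 0],
    [0.089, -0.472, 0.002, 0, -0.004, -0.02, 0],
    [0.089, -0.472, 0.002, 0, -0.004, -0.02, 0]
  ]
}}

```text
time: 4.55
eef_pos: [0.5482, -0.1751, 0.1257]
tcp_rot: [-0.085, 0.996, 0.001, 0.001]
contact_force: [0.7, -0.5, -1.2]
opening: 0.373
finger_force: 60.0
```

Run:
```python
from h import *
y=np.radians(9.75)
goto([.5276+.02*np.cos(y),-.1794+.02*np.sin(y),.06],189.75)
w=camrig.read_camera("wrist");cv2.imwrite("pics/w2.png",w["pixels"][:,:,::-1])
```

```text
shift [ 0.0011 -0.0009  0.0657] turn [ 0.0023  0.0017 -0.0008] at [ 0.5482 -0.1751  0.1257] F [ 0.7 -0.5 -1.2]
```

View pics/w2.png

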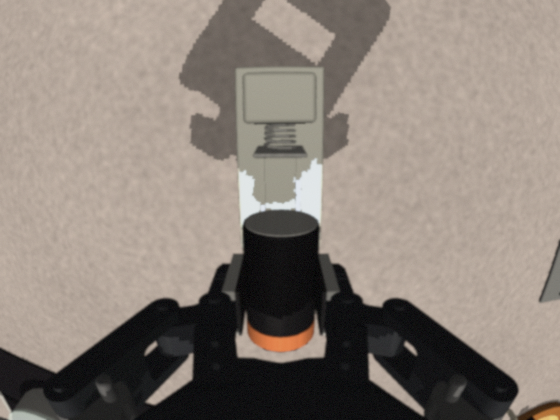

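The wrist view shows the lamp straight ahead of the held cell: base end corners at (236.5,68) and (323.5,68), housing top from (244,73) to (316,123), and plate top at row 147–157 with columns 254–307.

Run:
```python
from h import *
w=camrig.read_camera("wrist");s=monitor.get_state();r=R.from_quat(s["tcp_rot"])
org=np.array([.5276,-.1794,0]);H=R.from_euler("z",9.75,degrees=True)
for n,uv,z,e in(("base-90,+-35",(236.5,68),.01,0),("base-90",(323.5,68),.01,0),("edge y",(238,150),.01,0),("edge y",(322,150),.01,0),("edge y",(241,205),.01,0),("edge y",(321,205),.01,0),("hous -81",(243.5,73),.056,0),("hous -81",(316.5,73),.056,0),("hous -47",(244,123),.056,0),("hous -47",(316,123),.056,0),("plate front top L",(254,157),.055,0),("plate R",(307,157),.055,0),("flat ctr z",(281,223.5),.1367,0),("disc L",(243.5,225),.1367,0),("disc R",(318.5,225),.1367,0)):
    P=wz(w,uv,z);print(n,"lamp",(H.inv().apply(P-org)*1000).round(1))
print("tcp lamp",H.inv().apply(s["eef_pos"]-org)*1000)
```

```text
base-90,+-35 lamp [-88.1 -34.2  10. ]
base-90 lamp [-88.2  33.5  10. ]
edge y lamp [-22.3 -34.   10. ]
edge y lamp [-22.4  33.4  10. ]
edge y lamp [ 24.  -32.9  10. ]
edge y lamp [23.9 34.1 10. ]
hous -81 lamp [-79.4 -23.7  56. ]
hous -81 lamp [-79.5  23.   56. ]
hous -47 lamp [-46.6 -23.7  56. ]
hous -47 lamp [-46.6  23.   56. ]
plate front top L lamp [-23.8 -17.5  55. ]
plate R lamp [-23.9  17.6  55. ]
flat ctr z lamp [-8.200e+00  1.000e-01  1.367e+02]
disc L lamp [ -7.4 -16.2 136.7]
disc R lamp [ -7.4  16.5 136.7]
tcp lamp [ 21.68654061   1.66417921 126.34319226]
```

Emit:
{"api": "nudge_tcp", "payload": {
  "rows": [
    [0.003, -0.001, 0.05, 0.002, 0.002, 0, 0],
    [0.003, -0.001, 0.086, 0.002, 0.002, 0, 0],
    [0.003, -0.001, 0.086, 0.002, 0.002, 0, 0]
  ]
}}

```text
time: 5.03
eef_pos: [0.544, -0.174, 0.0378]
tcp_rot: [-0.086, 0.996, 0.001, -0.002]
contact_force: [0.4, -0.5, -2.0]
opening: 0.377
finger_force: 60.0
```

Run:
```python
from h import *
w=camrig.read_camera("wrist");c=camrig.read_camera("side");s=monitor.get_state()
org=np.array([.5276,-.1794,0]);H=R.from_euler("z",9.75,degrees=True)
print("tcp lamp",H.inv().apply(s["eef_pos"]-org)*1000,s["contact_force"])
o=np.zeros((600,800,3),np.uint8)
p=proj(c,[.53,-.18,.04])[:2].astype(int)
o[:,:400]=cv2.resize(w["pixels"][60:360,180:380],(400,600),interpolation=cv2.INTER_CUBIC)
o[:400,400:]=cv2.resize(c["pixels"][p[1]-60:p[1]+60,p[0]-60:p[0]+60],(400,400),interpolation=cv2.INTER_CUBIC);print(p)
cv2.imwrite("pics/low.png",o[:,:,::-1])
```

```text
tcp lamp [19.96160823 -0.22066711 42.04755109] [-0.84988666 -0.32022115 -0.26902576]
[337 279]
```

View pics/low.png

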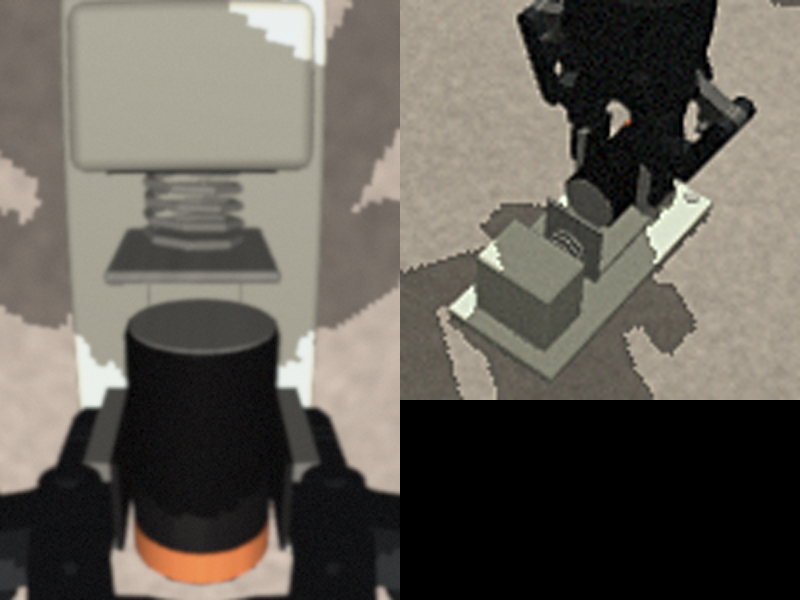

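The crop (2x, offset 180,60) shows the plate front edge at crop row 278, columns 105–281. The cell's flat disc spans columns 127–278, and the housing top spans columns 68–313.

Run:
```python
from h import *
w=camrig.read_camera("wrist");s=monitor.get_state()
org=np.array([.5276,-.1794,0]);H=R.from_euler("z",9.75,degrees=True)
t=s["eef_pos"];print("tcp lamp",H.inv().apply(t-org)*1000,R.from_quat(s["tcp_rot"]).as_matrix()[:,2].round(4), "heading", np.degrees(np.arctan2(*R.from_quat(s["tcp_rot"]).as_matrix()[[1,0],0])))
f=lambda x,y:(180+x/2-.25,60+y/2-.25)
for n,uv,z in(("hous-81",(68,8),.056),("hous-81",(313,8),.056),("hous-47",(72,167),.056),("hous -47",(311,167),.056),("plate",(105,275),.055),("plate",(281,275),.055),("base y",(64,200),.01),("base y",(322,200),.01),("base y",(79,400),.01),("base y",(313,400),.01),("disc L",(127,327),t[2]+.011),("disc R",(278,327),t[2]+.011),("disc top",(202,352),t[2]+.028),("cop L",(136,530),t[2]+.011),("cop R",(269,530),t[2]+.011)):
    print(n,"lamp",(H.inv().apply(wz(w,f(*uv),z)-org)*1000).round(1))
```

```text
tcp lamp [20.63738632 -1.02670477 43.160316  ] [ 0.005  -0.0031 -1.    ] heading -170.17045208235353
hous-81 lamp [-76.8 -27.9  56. ]
hous-81 lamp [-76.6  19.8  56. ]
hous-47 lamp [-44.8 -27.6  56. ]
hous -47 lamp [-44.9  20.   56. ]
plate lamp [-22.  -21.8  55. ]
plate lamp [-22.1  14.8  55. ]
base y lamp [-30.3 -39.6  10. ]
base y lamp [-30.4  31.1  10. ]
base y lamp [ 30.8 -39.   10. ]
base y lamp [30.5 32.1 10. ]
disc L lamp [-10.1 -17.7  54.2]
disc R lamp [-10.2  14.8  54.2]
disc top lamp [-11.7  -1.5  71.2]
cop L lamp [ 45.  -18.   54.2]
cop R lamp [44.9 15.5 54.2]
```

Run:
```python
from h import *
org=np.array([.5276,-.1794,0]);H=R.from_euler("z",9.75,degrees=True)
for i in range(4):
    s=monitor.get_state();w=camrig.read_camera("wrist");r=R.from_quat(s["tcp_rot"])
    print(round(s["time"],3),(H.inv().apply(s["eef_pos"]-org)*1000).round(2),r.as_matrix()[:,2].round(4),"cam in tool",(r.inv().apply(w["xyz"]-s["eef_pos"])*1000).round(1),"cam lamp",(H.inv().apply(w["xyz"]-org)*1000).round(1),(H.inv()*R.from_quat(w["orientation"])).as_rotvec().round(4),s["dq"].round(3).tolist())
    g=w["pixels"].astype(int).mean(2)
    row=g[214:217].mean(0)[190:370];d=np.diff(row);print("disc",190+np.argsort(-abs(d))[:6])
    row=g[198:199].mean(0)[200:350];d=np.diff(row);print("plate",200+np.argsort(-abs(d))[:6])
    row=g[100:110].mean(0)[190:370];d=np.diff(row);print("hous",190+np.argsort(-abs(d))[:8])
```

```text
5.175 [20.64 -1.03 43.16] [ 0.005  -0.0031 -1.    ] cam in tool [  79.6   -1.4 -142.2] cam lamp [-59.6  -2.  185. ] [2.0459 2.0516 0.3227] [-0.008, -0.016, -0.014, -0.001, -0.003, 0.003]
disc [248 342 312 223 217 341]
plate [223 343 342 224 222 306]
hous [219 346 223 343 220 224 347 345]
5.225 [20.88 -1.45 43.65] [ 0.006  -0.0036 -1.    ] cam in tool [  79.6   -1.4 -142.2] cam lamp [-59.5  -2.3 185.4] [2.0453 2.0506 0.3227] [-0.007, -0.007, -0.004, -0.001, -0.001, -0.003]
disc [211 350 349 248 311 223]
plate [224 344 225 343 223 342]
hous [220 225 347 221 343 346 224 344]
5.275 [20.81 -1.64 43.73] [ 0.0062 -0.0037 -1.    ] cam in tool [  79.6   -1.4 -142.2] cam lamp [-59.6  -2.4 185.5] [2.0455 2.0502 0.3227] [-0.005, -0.001, 0.005, 0.001, 0.001, 0.001]
disc [211 350 224 248 210 349]
plate [343 224 344 305 307 225]
hous [225 347 220 221 344 348 346 219]
5.325 [20.59 -1.66 43.55] [ 0.0058 -0.0035 -1.    ] cam in tool [  79.6   -1.4 -142.2] cam lamp [-59.8  -2.5 185.4] [2.046  2.0501 0.3226] [-0.007, 0.003, 0.007, -0.001, -0.002, -0.001]
disc [211 347 343 311 248 346]
plate [224 344 343 307 225 306]
hous [225 220 347 344 221 346 348 219]
```

Emit:
{"api": "nudge_tcp", "payload": {
  "rows": [
    [0, 0, 0, 0, 0, 0, 0],
    [0, 0, 0, 0, 0, 0, 0],
    [0, 0, 0, 0, 0, 0, 0],
    [0, 0, 0, 0, 0, 0, 0],
    [0, 0, 0, 0, 0, 0, 0],
    [0, 0, 0, 0, 0, 0, 0]
  ]
}}

```text
time: 6.12
eef_pos: [0.5467, -0.1771, 0.0413]
tcp_rot: [-0.085, 0.996, -0.001, 0.001]
contact_force: [-0.8, 0.1, -1.8]
opening: 0.375
finger_force: 60.0
```

Run:
```python
from h import *
org=np.array([.5276,-.1794,0]);H=R.from_euler("z",9.75,degrees=True)
for i in range(3):
    s=monitor.get_state();w=camrig.read_camera("wrist");r=R.from_quat(s["tcp_rot"])
    print(round(s["time"],3),(H.inv().apply(s["eef_pos"]-org)*1000).round(2),r.as_matrix()[:,2].round(4))
t=s["eef_pos"]
im=w["pixels"].astype(int)
# plate: dark-top flange ; disc ; print profiles edges by threshold on rows
cv2.imwrite("pics/settled.png",cv2.resize(w["pixels"][60:360,180:380,::-1],(400,600),interpolation=cv2.INTER_CUBIC))
```

```text
6.125 [19.17 -0.93 41.28] [ 0.0023 -0.0017 -1.    ]
6.175 [19.16 -0.96 41.28] [ 0.0022 -0.0016 -1.    ]
6.225 [19.18 -0.94 41.31] [ 0.0023 -0.0017 -1.    ]
```

View pics/settled.png

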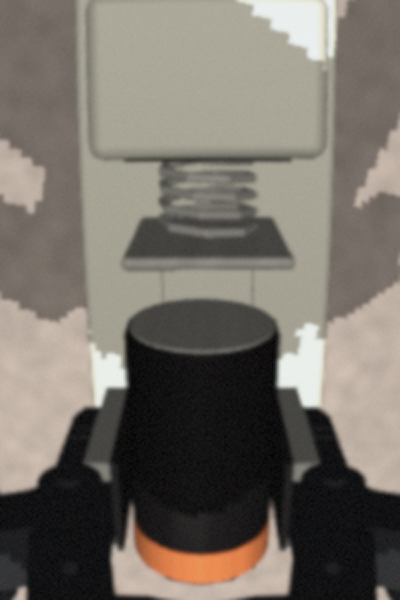

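Settled, the plate spans crop columns 121–295 (row 266) and the cell disc spans 127–278. So the lamp axis is about 1.2 mm to +y of the cell. I'll correct that, go slightly lower, then press.

Emit:
{"api": "nudge_tcp", "payload": {
  "rows": [
    [0, 0.0012, 0.003, 0, 0, 0, 0],
    [0, 0.0012, 0.006, 0, 0, 0, 0],
    [0.004, 0.0012, 0.006, 0, 0, 0, 0],
    [0.008, 0.0012, 0.006, 0, 0, 0, 0],
    [0.012, 0.0012, 0.006, 0, 0, 0, 0],
    [0.016, 0.0012, 0.006, 0, 0, 0, 0],
    [0.02, 0.0012, 0.006, 0, 0, 0, 0],
    [0.023, 0.0012, 0.006, 0, 0, 0, 0],
    [0.023, 0.0012, 0.006, 0, 0, 0, 0],
    [0.023, 0.0012, 0.006, 0, 0, 0, 0]
  ]
}}

```text
time: 7.52
eef_pos: [0.5248, -0.1798, 0.0356]
tcp_rot: [-0.085, 0.996, -0.001, 0.003]
contact_force: [5.2, 1.7, -3.0]
opening: 0.378
finger_force: 59.9
```

Emit:
{"api": "nudge_tcp", "payload": {
  "rows": [
    [0, 0, 0, 0, 0, 0, 0],
    [0, 0, 0, 0, 0, 0, 0],
    [0, 0, 0, 0, 0, 0, 0],
    [0, 0, 0, 0, 0, 0, 0]
  ]
}}

```text
time: 8.02
eef_pos: [0.5249, -0.1797, 0.0356]
tcp_rot: [-0.085, 0.996, -0.001, 0.003]
contact_force: [5.5, 2.0, -4.1]
opening: 0.376
finger_force: 59.9
```

```bash
python3 - <<'E'
from h import *
org=np.array([.5276,-.1794,0]);H=R.from_euler("z",9.75,degrees=True)
s=monitor.get_state();w=camrig.read_camera("wrist");r=R.from_quat(s["tcp_rot"]);c=camrig.read_camera("side")
print((H.inv().apply(s["eef_pos"]-org)*1000).round(2),r.as_matrix()[:,2].round(4),"F lamp",H.inv().apply(s["contact_force"]).round(2))
o=np.zeros((600,800,3),np.uint8)
o[:,:400]=cv2.resize(w["pixels"][60:360,180:380],(400,600),interpolation=cv2.INTER_CUBIC)
o[:400,400:]=cv2.resize(c["pixels"][219:339,277:397],(400,400),interpolation=cv2.INTER_CUBIC)
cv2.imwrite("pics/press.png",o[:,:,::-1])
E
```

```text
[-2.76  0.13 35.59] [ 0.0053 -0.002  -1.    ] F lamp [ 5.76  1.09 -4.11]
```

View pics/press.png

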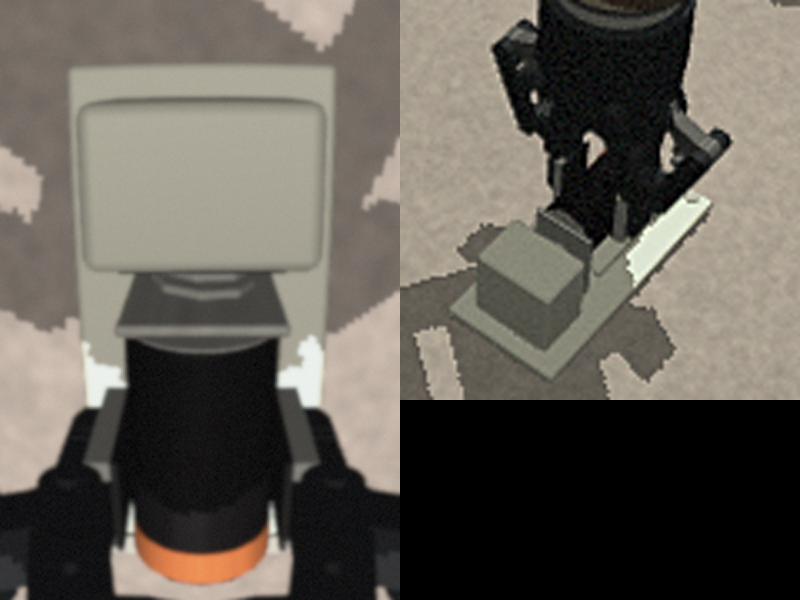

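The cell's flat end is against the plate, centred (plate 115–290, cell 127–278). A force of 5.8 N means about 9.4 mm of travel, so the front clears the lip by about 3 mm. Lowering now.

Emit:
{"api": "nudge_tcp", "payload": {
  "rows": [
    [0, 0, 0.004, 0, 0, 0, 0],
    [0, 0, 0.008, 0, 0, 0, 0],
    [0, 0, 0.012, 0, 0, 0, 0],
    [0, 0, 0.015, 0, 0, 0, 0],
    [0, 0, 0.017, 0, 0, 0, 0],
    [0, 0, 0.018, 0, 0, 0, 0],
    [0, 0, 0.018, 0, 0, 0, 0],
    [0, 0, 0.018, 0, 0, 0, 0],
    [0, 0, 0.018, 0, 0, 0, 0]
  ]
}}

```text
time: 9.25
eef_pos: [0.5262, -0.1809, 0.0192]
tcp_rot: [-0.085, 0.996, -0.002, 0.004]
contact_force: [3.7, 1.3, 0.2]
opening: 0.382
finger_force: 60.2
```

```bash
python3 - <<'E'
from h import *
org=np.array([.5276,-.1794,0]);H=R.from_euler("z",9.75,degrees=True)
s=monitor.get_state();r=R.from_quat(s["tcp_rot"])
print((H.inv().apply(s["eef_pos"]-org)*1000).round(2),r.as_matrix()[:,2].round(4),"F lamp",H.inv().apply(s["contact_force"]).round(2),s["wrist_torque"])
E
```

```text
[-1.65 -1.24 19.15] [ 0.0078 -0.0043 -1.    ] F lamp [3.85 0.67 0.24] [ 0.21727067 -0.79375858  0.12477414]
```

Emit:
{"api": "nudge_tcp", "payload": {
  "rows": [
    [0, 0, 0, 0, 0, 0, 0],
    [0, 0, 0, 0, 0, 0, 0],
    [0, 0, 0, 0, 0, 0, 0],
    [0, 0, 0, 0, 0, 0, 0],
    [0, 0, 0, 0, 0, 0, 0]
  ]
}}

```text
time: 9.88
eef_pos: [0.5262, -0.1809, 0.0191]
tcp_rot: [-0.085, 0.996, -0.002, 0.004]
contact_force: [4.4, 0.6, 0.5]
opening: 0.381
finger_force: 60.2
```

```bash
python3 - <<'E'
from h import *
org=np.array([.5276,-.1794,0]);H=R.from_euler("z",9.75,degrees=True)
for i in range(3):
    s=monitor.get_state();r=R.from_quat(s["tcp_rot"]);w=camrig.read_camera("wrist")
    print((H.inv().apply(s["eef_pos"]-org)*1000).round(2),r.as_matrix()[:,2].round(4),"F lamp",H.inv().apply(s["contact_force"]).round(2),s["wrist_torque"])
c=camrig.read_camera("side")
o=np.zeros((600,800,3),np.uint8)
o[:,:400]=cv2.resize(w["pixels"][60:360,180:380],(400,600),interpolation=cv2.INTER_CUBIC)
o[:400,400:]=cv2.resize(c["pixels"][219:339,277:397],(400,400),interpolation=cv2.INTER_CUBIC)
cv2.imwrite("pics/down.png",o[:,:,::-1])
E
```

```text
[-1.65 -1.22 19.15] [ 0.0078 -0.0043 -1.    ] F lamp [ 4.43 -0.2   0.48] [ 0.10368163 -0.77575328  0.10088063]
[-1.62 -1.2  19.18] [ 0.0079 -0.0043 -1.    ] F lamp [5.8  0.3  0.87] [ 0.09175887 -0.80044046  0.04579961]
[-1.63 -1.22 19.15] [ 0.0079 -0.0043 -1.    ] F lamp [5.78 0.1  0.47] [ 0.11677599 -0.81983164  0.08255746]
```

View pics/down.png

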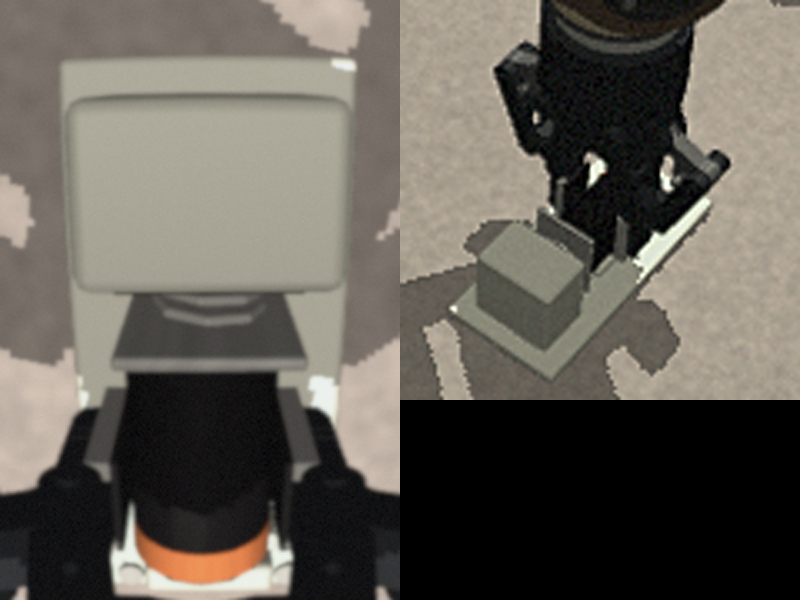

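The cell is between the posts and the plate. The plate centre (209) is about 1.4 mm to +y of the cell centre (202), so I'll trim y and tilt and go the last 2–3 mm down.

```bash
python3 -c "
from h import *
goto([.5262,-.1796,.0165],189.75)"
```

```text
shift [-0.0002  0.0013  0.0026] turn [-0.0056  0.007   0.0001] at [ 0.5262 -0.1809  0.0191] F [5.3 1.3 0.2]
```

Emit:
{"api": "nudge_tcp", "payload": {
  "rows": [
    [0, 0.0013, 0, 0, 0, 0, 0],
    [0, 0.0013, 0.001, 0, 0, 0, 0],
    [0, 0.0013, 0.002, 0, 0, 0, 0],
    [0, 0.0013, 0.003, 0, 0, 0, 0],
    [0, 0.0013, 0.003, 0, 0, 0, 0],
    [0, 0.0013, 0.003, 0, 0, 0, 0],
    [0, 0.0013, 0.003, 0, 0, 0, 0]
  ]
}}

```text
time: 10.95
eef_pos: [0.5261, -0.1798, 0.0163]
tcp_rot: [-0.085, 0.996, -0.003, 0.004]
contact_force: [5.3, -0.4, 0.1]
opening: 0.372
finger_force: 60.2
```

```bash
python3 - <<'E'
from h import *
org=np.array([.5276,-.1794,0]);H=R.from_euler("z",9.75,degrees=True)
s=monitor.get_state();r=R.from_quat(s["tcp_rot"]);w=camrig.read_camera("wrist")
print((H.inv().apply(s["eef_pos"]-org)*1000).round(2),r.as_matrix()[:,2].round(4),"F lamp",H.inv().apply(s["contact_force"]).round(2),s["wrist_torque"])
g=w["pixels"].astype(int).mean(2)
for y in (242,243,244): print(g[y,225:345].astype(int).tolist())
E
```

```text
[-1.52 -0.19 16.26] [ 0.0082 -0.0048 -1.    ] F lamp [ 5.15 -1.33  0.1 ] [ 0.08569755 -0.82961069  0.10980008]
[159, 160, 162, 159, 157, 151, 134, 114, 102, 103, 103, 99, 101, 99, 98, 98, 97, 99, 98, 98, 100, 99, 98, 98, 99, 100, 99, 98, 97, 99, 96, 98, 96, 98, 98, 98, 98, 97, 98, 97, 95, 94, 93, 92, 91, 92, 92, 93, 93, 92, 93, 96, 94, 94, 97, 96, 98, 98, 99, 97, 99, 99, 96, 97, 95, 96, 95, 95, 94, 95, 95, 93, 95, 94, 96, 95, 97, 95, 96, 98, 95, 97, 97, 97, 97, 97, 97, 99, 99, 100, 102, 100, 102, 101, 103, 103, 102, 100, 101, 99, 102, 100, 99, 101, 102, 104, 118, 141, 155, 160, 161, 161, 160, 160, 160, 160, 161, 160, 161, 161]
[159, 160, 159, 158, 158, 150, 132, 118, 119, 121, 120, 118, 116, 115, 115, 115, 115, 115, 115, 117, 114, 116, 117, 119, 118, 120, 118, 117, 114, 118, 115, 119, 117, 119, 117, 119, 116, 120, 117, 114, 115
[... 297 characters left out ...]
119, 121, 122, 121, 120, 116, 121, 140, 153, 160, 159, 161, 160, 160, 160, 159, 159, 160, 161, 161]
[161, 161, 160, 158, 157, 148, 132, 124, 124, 128, 127, 127, 126, 126, 124, 124, 125, 124, 126, 126, 127, 127, 129, 128, 130, 130, 128, 129, 127, 126, 126, 126, 129, 130, 131, 131, 129, 129, 129, 128, 127, 124, 124, 124, 125, 122, 125, 126, 127, 129, 130, 129, 129, 132, 132, 132, 132, 134, 136, 135, 135, 133, 133, 133, 131, 131, 129, 129, 129, 130, 127, 130, 130, 131, 131, 131, 131, 130, 131, 132, 130, 130, 131, 130, 131, 135, 134, 136, 135, 135, 135, 135, 135, 135, 136, 136, 136, 136, 136, 135, 134, 133, 133, 134, 130, 126, 126, 135, 150, 159, 160, 159, 161, 160, 161, 160, 160, 159, 159, 159]
```

Centred laterally now. I'll go down to floor contact in small steps.

Emit:
{"api": "nudge_tcp", "payload": {
  "rows": [
    [0, 0, 0.0005, 0, 0, 0, 0],
    [0, 0, 0.001, 0, 0, 0, 0],
    [0, 0, 0.0015, 0, 0, 0, 0],
    [0, 0, 0.0015, 0, 0, 0, 0],
    [0, 0, 0.0015, 0, 0, 0, 0]
  ]
}}

```text
time: 11.62
eef_pos: [0.5262, -0.1798, 0.0158]
tcp_rot: [-0.085, 0.996, -0.003, 0.004]
contact_force: [3.5, 1.7, 7.7]
opening: 0.375
finger_force: 61.1
```

Emit:
{"api": "nudge_tcp", "payload": {
  "rows": [
    [0, 0, 0.0005, 0, 0, 0, 0],
    [0, 0, 0.001, 0, 0, 0, 0],
    [0, 0, 0.0015, 0, 0, 0, 0],
    [0, 0, 0.0015, 0, 0, 0, 0],
    [0, 0, 0.0015, 0, 0, 0, 0]
  ]
}}

```text
time: 12.25
eef_pos: [0.5262, -0.1798, 0.0157]
tcp_rot: [-0.085, 0.996, -0.002, 0.003]
contact_force: [-0.7, 3.0, 17.1]
opening: 0.378
finger_force: 61.9
```

Floor contact is at z 15.7 mm, as expected for a fully seated cell. Relieve the pressure, open, and lift.

Emit:
{"api": "nudge_tcp", "payload": {
  "rows": [
    [0, 0, -0.002, 0, 0, 0, 0],
    [0, 0, -0.002, 0, 0, 0, 0],
    [0, 0, -0.002, 0, 0, 0, 0.6],
    [0, 0, -0.002, 0, 0, 0, 0.7],
    [0, 0, -0.002, 0, 0, 0, 0.8],
    [0, 0, -0.002, 0, 0, 0, 0.8],
    [0, 0, -0.03, 0, 0, 0, 0.8],
    [0, 0, -0.08, 0, 0, 0, 0.8],
    [0, 0, -0.13, 0, 0, 0, 0.8],
    [0, 0, -0.13, 0, 0, 0, 0.8]
  ]
}}

```text
time: 13.5
eef_pos: [0.5262, -0.18, 0.1466]
tcp_rot: [-0.085, 0.996, -0.004, 0.005]
contact_force: [0.4, 0.2, 0.1]
opening: 0.796
finger_force: 0.0
```

Emit:
{"api": "nudge_tcp", "payload": {
  "rows": [
    [-0.06, 0, 0, 0, 0, 0, 0.8],
    [-0.1, -0.04, -0.03, 0, 0, 0, 0.8],
    [-0.1, -0.1, -0.05, 0, 0, 0, 0.8],
    [-0.1, -0.15, -0.05, 0, 0, 0, 0.8],
    [-0.1, -0.15, -0.05, 0, 0, 0, 0.8],
    [-0.1, -0.15, -0.05, 0, 0, 0, 0.8]
  ]
}}

```text
time: 14.25
eef_pos: [0.6462, -0.3085, 0.1894]
tcp_rot: [-0.085, 0.996, 0.0, -0.0]
contact_force: [0.0, 0.1, 0.3]
opening: 0.798
finger_force: 0.0
```

Run:
```python
from h import *
t=camrig.read_camera("top");c=camrig.read_camera("side")
o=np.zeros((600,800,3),np.uint8)
o[:525,:350]=cv2.resize(t["pixels"][195:300,355:425],(350,525),interpolation=cv2.INTER_CUBIC)
o[:400,400:]=cv2.resize(c["pixels"][239:339,277:377],(400,400),interpolation=cv2.INTER_CUBIC)
o[400:,400:700]=cv2.resize(t["pixels"][155:229,100:211],(300,200))
cv2.imwrite("pics/end.png",o[:,:,::-1])
```

```text
(no output)
```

View pics/end.png

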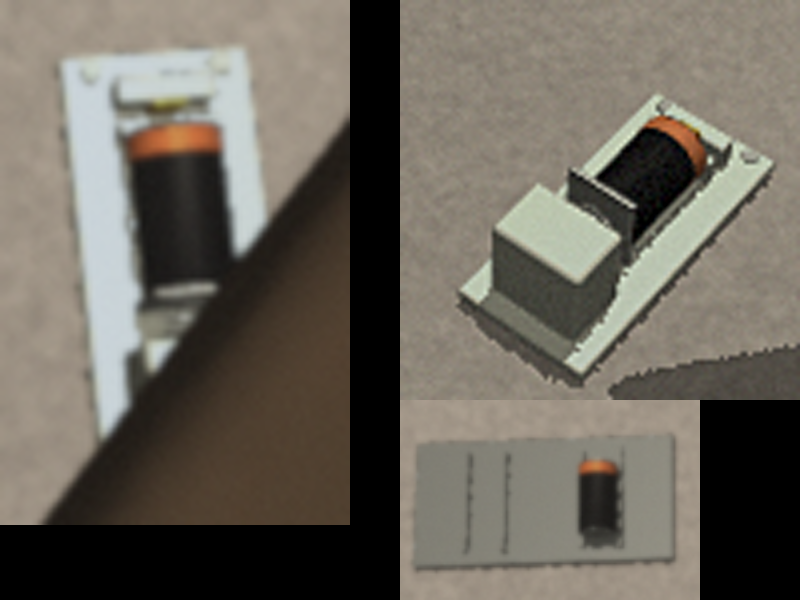

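The cell lies level between the plate and the lip, button end at the lip (top crop (175,125)). The small cell still sits in its groove.

```bash
python3 -c "
from h import *
c=camrig.read_camera('top');H=R.from_euler('z',9.75,degrees=True)
print(H.inv().apply(onz(c,(355+175/5-.4,195+123/5-.4),.044)-[.5276,-.1794,0]))
print(workorder.sign_off())"
```

```text
[0.02964522 0.00211242 0.044     ]
the job is handed in; nothing more can be done
None
```

The larger battery is seated in the lamp's bay with its button end at the lip, the gripper has let go and moved clear, the smaller battery is still in its groove on the tray, and I handed the job in at about 14 s.

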